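Set the hold-down screw of a modelling jig a quarter turn off the casting

ROBOT

A 6-joint arm with a two-finger parallel gripper is mounted at the origin on the work surface. World frame = base frame: x ahead of the robot, y to its left, z up, the work surface at z = 0. Lengths are in mm, angles in rad, forces in N, time in s.
With the tool pointing down it reaches from about 275 to 750 mm from the base axis. Payload 10.2 kg.
Tool frame: the origin (TCP) lies at the very end of the fingers, on their centre line; the grasp point (between the pads) lies 19 mm behind it (ctrl.hold_point_z is the distance from the TCP to the grasp point, in mm); z points along the fingers, y is the direction in which the jaws open and shut (so a half turn about z gives the same grasp; the last joint's range is limited). The gripper opens to 85 mm and grips with 20 to 120 N. Pads are 22 mm wide; open, the fingers measure 114 mm over their backs; the gripper's body (76 mm by 85 mm) begins 54 mm behind the grasp point. The pads swing forward as they close: fully open they stand 13 mm farther back than shut.
Start: joints at [1.114, 0.313, 1.498, -0, 1.331, -0.223], TCP at [121.642, 510.719, 231.294] pointing down, gripper open.
Joint ranges: [-2.94, 2.94], [-0.97, 2.17], [0.19, 2.56], [-1.23, 4.37], [0.02, 3.11], [-2.88, 2.88]. Speed limits (rad/s): [2.39, 2.39, 3.01, 3.14, 3.14, 3.14].

INTERFACE

Orientations are given as a unit quaternion [w, x, y, z].
In Python, from rig import readout, cams, workorder, spotter, ctrl gives the robot as it stands.
- The arm moves only by the tool step_arm, never from a script. Its argument "plan" is text: rows parted by semicolons, each of 5 numbers parted by spaces: the shift along the tool's x, y, z in cm, then the turn about the tool's z in degrees, then the opening in per cent of the stroke, from 0 (shut) to 100 (fully open). In form: x y z twist gripper; .... A call has 1 to 10 rows; each row is the pose to reach, as a shift and turn from the pose commanded when the call began, along the tool's axes at that moment; what a row does not reach only later rows make up. A row lasts 1/10 s, in which the tool goes at most 50 mm and 8.59 degrees, less where a joint would pass 70% of its speed; a pose out of reach is approached as far as the arm can. A call with a gripper value outside its range is refused whole. The fingers move at their own pace and stop on an object; "grip_force" is the grip in N (left out, the last holds). Time passes only in rows, so rows that repeat a pose let the fingers close. It gives the time, the measured TCP pose, the force and the opening at its end, in the units of the state.
- readout.sense(): the state, without advancing time (a new reading comes with each control period).
- cams.capture(name): name is "side" or "top" or "wrist"; returns (picture, depth): 420x560x3 uint8, red, green, blue; 420x560 float32, mm along the optical axis (not along the pixel's ray), 0 where there is no reading.
- cams.camera_info(name): a dict with "vfov" (degrees; the focal length in pixels is half the picture's height over the tangent of half this angle, whatever the lens; pixels are square), "cx", "cy" (the principal point, pixels), "k1" (the pictures are not rectified: a ray, as slopes to the right and down, at radius r is drawn at 1 + k1 r^2 times it, then the intrinsics apply), "rvec" (rotation vector, rad) and "tvec" (3), from world to camera coordinates, as OpenCV has them. Camera axes: x right, y down, z forward; pixel columns grow to the right and rows downward; lengths in mm; the calibration is good to about 2 mm. A picture is of the moment at which its call begins: read the wrist's pose just before it. camera_info takes no time and is no camera call; for the wrist camera it gives the pose at the moment of the call.
- workorder.finish_job(): hands the job in, once; it reports no verdict.
Trained networks look in the newest picture that a camera, given by its name, has taken for a name from the list of things; names that differ only in an ending like _2 or _b are one class to them, and where a whole thing is asked for, a point or a joint stands for the part that bears it (a point fixed in the world has none). Each returns a list of dicts, best first, with "conf" (0 to 1); they miss things now and then, are a little off and sometimes report something else, mostly with a low value. They report only what shows in the picture. A call takes as long as a camera call. They do not tell look-alikes from the thing itself.
- spotter.regions_of(camera, target): "pixels" (420x560 bool, what is visible of it) and "extent" ([centre column, centre row, width, height] in pixels, round what is visible of it).
The state is a dict: "time_s": time; "joints": joint angles; "dq": joint speeds; "tau": joint torques, N m; "eef_pos": TCP position; "ee_rot": TCP orientation; "force": force on the tool from outside, world axes, zero at the start; "wrist_torque": the same for the moment, N m; "grip_width": opening from 0.0 (shut) to 1.0 (fully open).
Only numpy, scipy, OpenCV 4.12 (cv2) and the standard library are available. Lean on these libraries where they do the work, as an engineer would, in place of code of your own. Each camera call takes 0.05 s, during which the arm holds its last target. There are 200 camera calls.

TASK

Push the grey cast beam gently along the jig's channel until its end is fully home against the back stop, then turn the thumbscrew clockwise until its pad bottoms firmly on the beam, without forcing it. Then back the screw off a quarter of a turn from where it bottomed, so that the beam can just slide under the pad, let go, and leave everything else on the bench alone.

Things in the scene. Friction and masses are not known exactly. Their poses are not given: they have to be found in the camera images.
- jig: Fixed hold-down jig. Origin: on the bench, on the channel's centre line; x across the channel, y along it to the back stop, z up. Black base x -75..75, y -115..100 mm, 14 thick. Guide rails along y: inner faces x +-18, tops z 30. Bridge over the channel y 23..57: posts x +-30..42, crossbar z 58..68. A small jar and a wheel stand on the base outside the rails.
- stop_face (a point): Middle of the back stop's face at jig (0, 85, 32) mm; the stop is 52 wide and its top is at z = 50. In front of it, between the rails, lies a white plastic packing strip on which the beam rests; its top is anywhere from z = 16 to 20 mm, differing from run to run.
- beam: Grey solid casting lying loose in the channel on the packing strip, 30 (x) x 130 (y) x about 24 (z) mm (rough-cast height), 0.3 to 0.6 kg. Origin: centre of its underside, axes about as the jig's. 3 mm play each side. Home: its +y end touches the back stop (origin at jig y = 20 mm). It starts 55 to 85 mm short of home; its -y end is free to be pushed, sliding takes 3 to 7 N.
- thumbscrew (a joint): Angle of the thumbscrew, rad; 0 at the start, grows clockwise seen from above, range -1.5 to 4. A turn feeds the pad down 20 mm (3.2 mm per rad). Turning freely takes 0.02 N m (it stays where left); with the pad on the beam, 3.2 N mm more per newton of pad force, which grows about 40 N per 0.1 rad. The pad meets the beam at about 0.9 to 2.3 rad, depending on the packing.
- thumbscrew_grip (a point): On the screw's vertical axis at the height to grip, jig (0, 40, 94) mm; it does not rise or sink in turning. Flat upright steel wing 42 mm long (this point's y) and 10 thick (its x: pinch along it), z 78 to 106; below it a 26 mm collar (top z 72) and the crossbar (top z 68). The point turns with the wing; at joint 0 its axes are the jig's.
- plunger: The non-turning plunger under the bridge, driven by the thumbscrew: a round steel pad 18 mm across and 5 thick, its stem running up in the crossbar. Origin: middle of the pad's lower face, about 47 mm above the bench when the joint is 0; z up.
- wheel_casting: Bystander: small dark wheel, 24 mm across, 10 high, on the jig's base plate. Origin at its underside.
- tinlet: Bystander: small jar 24 mm across, 32 high, on the jig's base plate. Origin at its underside.
- glue: Bystander: slim bottle 40 mm across, 100 high, on the bench. Origin at its underside.
- paint_a: Bystander: paint jar 38 mm across, 45 high, on the bench. Origin at its underside.
- driver: Bystander: screwdriver 150 mm long lying on the bench.
- paintbrush: Bystander: brush 180 mm long lying on the bench.
- crate: Bystander: open clear parts tray 100 x 75 x 30 mm on the bench.
Mind the look-alikes: they are no part of the job. What is shaped like the beam but blue or turquoise is not meant.

How it is judged:
By the outcome, as a careful person would: the job done as asked, in the order asked, and still so for the second after the job is handed in, with the robot touching nothing.
It also fails if it takes over 72 s, if anything falls off the work surface, if the arm or the gripper's body presses on something with over 40 N, if the wrist force passes 120 N, or if a joint passes its speed limit or range.

## Working session

There is one attempt and no reset: what is moved stays moved. The work goes in short steps, Python scripts to look and compute and a tool call to move; the robot and the scene stay as the last step left them, time stands still between calls to the robot, and variables do not carry over. Pictures are saved under pics/ and viewed, about 8 in all and at most 12, crops included, and the job is handed in when it is done.

Besides the shell and the picture viewer there is one more tool, called after "Request:" as name(argument=value, ...) on one line, values as JSON. step_arm: Moves the arm, as the interface text tells. Its arguments: {"type":"object","properties":{"plan":{"type":"string"},"grip_force":{"type":"number"}},"required":["plan"]}

```bash
mkdir -p pics; ls; cat > h.py <<'E'
import numpy as np, cv2
from rig import readout, cams, workorder, spotter, ctrl
def K(i):
    f=210/np.tan(np.radians(i["vfov"])/2); return f
def world(i,u,v,d):
    f=K(i); p=np.array([(u-i["cx"])/f,(v-i["cy"])/f]); q=p.copy()
    for _ in range(20): q=p/(1+i["k1"]*(q@q))
    R=cv2.Rodrigues(np.array(i["rvec"],float))[0]
    return R.T@(np.array([q[0]*d,q[1]*d,d])-np.array(i["tvec"],float).ravel())
def cloud(i,D):
    f=K(i); v,u=np.mgrid[:420,:560]; p=np.stack([(u-i["cx"])/f,(v-i["cy"])/f],-1); q=p.copy()
    for _ in range(20): q=p/(1+i["k1"]*(q**2).sum(-1,keepdims=True))
    R=cv2.Rodrigues(np.array(i["rvec"],float))[0]
    P=np.concatenate([q*D[...,None],D[...,None]],-1)-np.array(i["tvec"],float).ravel()
    W=P@R; W[D==0]=np.nan; return W
def proj(i,X):
    R=cv2.Rodrigues(np.array(i["rvec"],float))[0]
    c=R@np.array(X,float)+np.array(i["tvec"],float).ravel(); q=c[:2]/c[2]; q=q*(1+i["k1"]*(q@q)); return q*K(i)+[i["cx"],i["cy"]]
E
python3 - <<'E'
from h import *
s=readout.sense(); print({k:np.round(v,3) for k,v in s.items()}, ctrl.hold_point_z)
ims=[]
for n in ["top","side"]:
    i=cams.camera_info(n); im,D=cams.capture(n); print(n,i); np.savez("pics/%s.npz"%n,im=im,D=D,W=cloud(i,D)); cv2.imwrite("pics/%s.png"%n,im[...,::-1])
    W=cloud(i,D)
    for t in ["jig","beam","thumbscrew","plunger","wheel_casting","tinlet","glue","paint_a"]:
        for r in spotter.regions_of(n,t)[:3]:
            print(n,t,round(r["conf"],2),np.round(r["extent"]),np.round(np.nanmedian(W[r["pixels"]],0)))
E
```

```text
pics
{'time_s': np.float64(0.0), 'joints': array([ 1.114,  0.313,  1.498,  0.   ,  1.331, -0.223]), 'dq': array([ 0.001,  0.001, -0.   ,  0.   , -0.001,  0.   ]), 'tau': array([ 1.0000e-03, -4.1226e+01, -2.5974e+01, -0.0000e+00,  4.0000e-03,
        0.0000e+00]), 'eef_pos': array([121.515, 510.461, 230.713]), 'ee_rot': array([-0.   ,  0.117,  0.993, -0.001]), 'force': array([ 1.022,  0.135, -0.775]), 'wrist_torque': array([ 0.006,  0.005, -0.007]), 'grip_width': np.float64(0.999)} 18.700000000000003
top {'vfov': 52.12260095666337, 'cx': 277.4195886519799, 'cy': 212.16188327986472, 'k1': -0.08785999820719663, 'rvec': array([ 2.13293016, -2.0968257 ,  0.21876809]), 'tvec': array([ -27.89578254,  549.43570722, 1095.46729521])}
top jig 0.83 [237. 220.  86.  77.] [538. 113.  15.]
top beam 0.91 [302. 296.  47.  32.] [333. -88.  24.]
top beam 0.62 [250. 222.  51.  22.] [526.  53.  40.]
top beam 0.59 [222. 293.  42.  43.] [336. 125.  24.]
top thumbscrew 0.57 [212. 208.  12.   8.] [550. 144. 103.]
top plunger 0.33 [128. 233.  18.  65.] [510. 402.  18.]
top tinlet 0.23 [242. 198.   8.   5.] [5
[... 267 characters left out ...]
5, 'cx': 280.0247494314756, 'cy': 214.79191467271795, 'k1': -0.054584156146783525, 'rvec': array([ 0.1196736 , -2.87948337,  1.14501716]), 'tvec': array([ 549.96868838,   89.00103176, 1114.25183053])}
side jig 0.64 [282. 264.  76.  72.] [545. 148.  16.]
side jig 0.31 [234. 324.  14.  20.] [634. 312.  43.]
side beam 0.8 [291. 242.  19.  33.] [525.  50.  41.]
side beam 0.76 [355. 217.  30.  28.] [337. -76.  24.]
side thumbscrew 0.72 [276. 252.   3.  19.] [551. 150.  97.]
side tinlet 0.67 [308. 248.   4.  14.] [471.  76.  42.]
side glue 0.83 [234. 170.  14.  31.] [ 723. -210.   53.]
side paint_a 0.84 [234. 326.  14.  19.] [635. 313.  42.]
side paint_a 0.62 [288. 240.  22.  37.] [525.  52.  41.]
```

View pics/top.png

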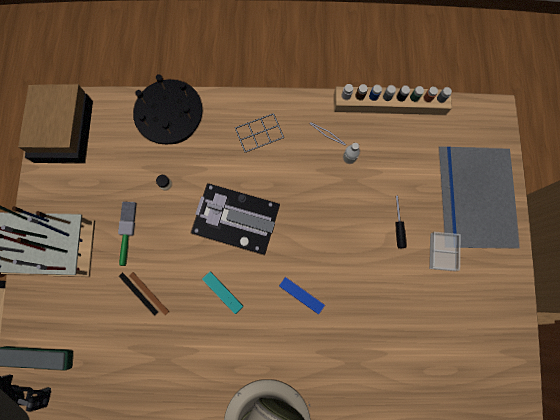

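View pics/side.png

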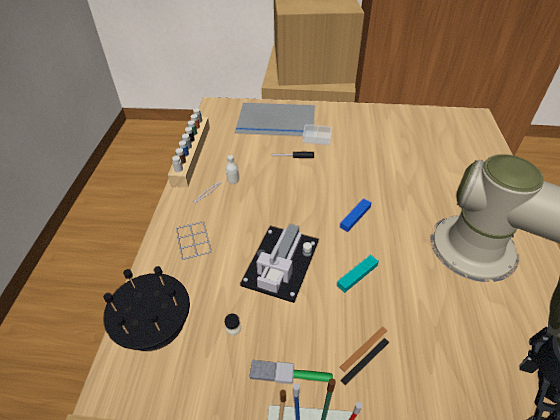

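The views show three bar-shaped candidates: the grey one in the jig at top (250,222), a turquoise one at (222,293) and a blue one at (302,296). The grey one is the beam. The stop lies towards +y (left in top). Next I fit the jig pose and crop in on it.

```bash
python3 - <<'E'
from h import *
d=np.load("pics/top.npz"); W=d["W"]; im=d["im"]
roi=np.zeros((420,560),bool); roi[170:265,180:290]=1
for lo,hi in [(9,20),(26,33),(34,44),(45,54),(60,75),(85,115)]:
    m=roi&(W[...,2]>lo)&(W[...,2]<hi); P=W[m][:,:2].astype(np.float32)
    if len(P)>4: print(lo,hi,len(P),cv2.minAreaRect(P),np.round(P.mean(0)))
i=cams.camera_info("wrist"); print(i); R=cv2.Rodrigues(i["rvec"])[0]; print("wristcam pos",-R.T@i["tvec"],R[2])
cv2.imwrite("pics/crop.png",cv2.resize(im[170:265,180:290,::-1],None,fx=6,fy=6,interpolation=cv2.INTER_CUBIC))
E
```

```text
9 20 2471 ((539.43359375, 97.799560546875), (217.90660095214844, 150.85079956054688), 74.71177673339844) [536.  97.]
26 33 335 ((539.1485595703125, 93.23112487792969), (203.25421142578125, 115.75796508789062), 60.93883514404297) [535.  88.]
34 44 550 ((525.3145141601562, 98.38690948486328), (205.7735595703125, 95.36139678955078), 63.79665756225586) [528.  61.]
45 54 138 ((528.8629150390625, 109.75566101074219), (200.0437774658203, 86.8232650756836), 62.782470703125) [531. 141.]
60 75 348 ((551.9624633789062, 145.06063842773438), (34.98863220214844, 83.8736801147461), 75.29557037353516) [550. 145.]
85 115 84 ((551.8841552734375, 144.59803771972656), (41.63440704345703, 10.042365074157715), 73.57202911376953) [551. 144.]
{'vfov': 64.12489815922365, 'cx': 275.0380134298985, 'cy': 206.99363462985156, 'k1': -0.03242891398494637, 'rvec': array([-2.25811071, -1.78312421, -0.28763678]), 'tvec': array([-524.49834993,  -41.53550433,  380.32814667])}
wristcam pos [ 43.74855197 528.61109653 374.33886944] [ 0.30550807 -0.07242511 -0.94943111]
```

View pics/crop.png

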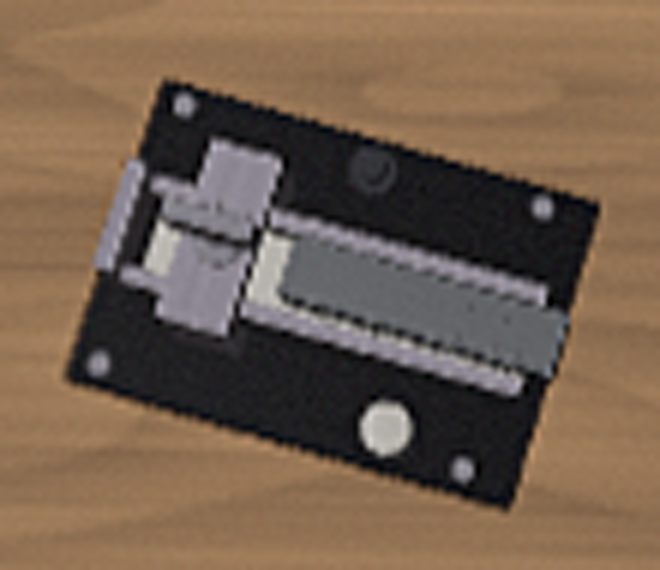

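The crop shows the grey beam between the rails, with its near end at about crop (555,345). The stop is at (120,215), the bridge at (220,240), the white jar at (385,428) and the wheel at (372,170). From the base rectangle the jig origin is about (541.4,105.5), with its y axis at 74.7°. I'll move above it for a close look.

Request:
step_arm(plan="-48 -31.8 0 2 0;-48 -31.8 0 2 0;-48 -31.8 0 2 0;-48 -31.8 0 2 0;-48 -31.8 0 2 0;-48 -31.8 0 2 0;-48 -31.8 0 2 0;-48 -31.8 0 2 0;-48 -31.8 0 2 0;-48 -31.8 0 2 0")

```text
time_s: 1.9
eef_pos: [464.3, 143.7, 231.5]
ee_rot: [0.0, 0.134, 0.991, 0.0]
force: [-0.9, 0.3, 0.2]
grip_width: 0.0
```

Request:
step_arm(plan="-3 -2 0 0 0;-6.3 -3.8 0 0 0;-6.3 -3.8 0 0 0;-6.3 -3.8 0 0 0")

```text
time_s: 2.3
eef_pos: [513.8, 91.9, 231.0]
ee_rot: [-0.0, 0.134, 0.991, 0.0]
force: [-0.2, 0.1, -1.0]
grip_width: -0.002
```

```bash
python3 - <<'E'
from h import *
s=readout.sense(); print(np.round(s["eef_pos"],1),np.round(s["ee_rot"],3),np.round(s["joints"],2))
i=cams.camera_info("wrist"); im,D=cams.capture("wrist"); W=cloud(i,D); np.savez("pics/w1.npz",W=W,im=im)
for t in ["beam","thumbscrew","tinlet","wheel_casting"]:
    for r in spotter.regions_of("wrist",t)[:2]: print(t,round(r["conf"],2),np.round(r["extent"]),np.round(np.nanmedian(W[r["pixels"]],0),1),cv2.minAreaRect(W[r["pixels"]][:,:2][~np.isnan(W[r["pixels"]][:,0])].astype(np.float32)))
for lo,hi in [(9,20),(86,112)]:
    m=(W[...,2]>lo)&(W[...,2]<hi)&(abs(W[...,0]-541)<125)&(abs(W[...,1]-105)<130); m=cv2.morphologyEx(m.astype(np.uint8),cv2.MORPH_OPEN,np.ones((3,3)))>0
    if m.sum()>4: print(lo,hi,m.sum(),cv2.minAreaRect(W[m][:,:2].astype(np.float32)))
vis=im[...,::-1].copy()
a=np.radians(-15.3);x=np.array([np.cos(a),np.sin(a),0]);y=np.array([-np.sin(a),np.cos(a),0]);o=np.array([541.4,105.5,0])
for p in [(-75,-115,14),(75,-115,14),(75,100,14),(-75,100,14),(0,40,106),(26,85,50),(-26,85,50),(18,40,30),(18,-80,30),(-18,-80,30)]:
    q=proj(i,o+p[0]*x+p[1]*y+[0,0,p[2]]); cv2.circle(vis,tuple(int(k) for k in q),3,(0,0,255),1)
cv2.imwrite("pics/w1.png",vis)
E
```

```text
[513.8  91.9 231. ] [-0.     0.134  0.991  0.   ] [-0.05  0.31  1.51  0.    1.33 -1.35]
beam 0.92 [287.  20.  84.  40.] [369.2 151.9  24.1] ((355.4020690917969, 147.98414611816406), (73.30630493164062, 37.17555618286133), 45.99825668334961)
beam 0.86 [247. 202. 133.  36.] [528.4  56.6  40.9] ((531.3553466796875, 49.16057586669922), (146.17941284179688, 44.31218338012695), 79.62477111816406)
thumbscrew 0.61 [348. 216.  51.  33.] [550.5 144.7  99.3] ((569.1924438476562, 157.8155975341797), (79.63400268554688, 31.32017707824707), 52.22129821777344)
tinlet 0.83 [245. 146.  26.  21.] [472.3  71.   46.3] ((473.6743469238281, 70.15394592285156), (22.151731491088867, 22.34518051147461), 1.0357314348220825)
wheel_casting 0.5 [285. 243.  19.  22.] [595.7  82.3  19.1] ((598.6265869140625, 82.59838104248047), (25.036163330078125, 22.637792587280273), 11.510915756225586)
9 20 14008 ((542.1983032226562, 99.05341339111328), (214.97640991210938, 149.65261840820312), 74.73065948486328)
86 112 838 ((553.55517578125, 144.75820922851562), (41.8909912109375, 9.884117126464844), 75.19010162353516)
```

View pics/w1.png

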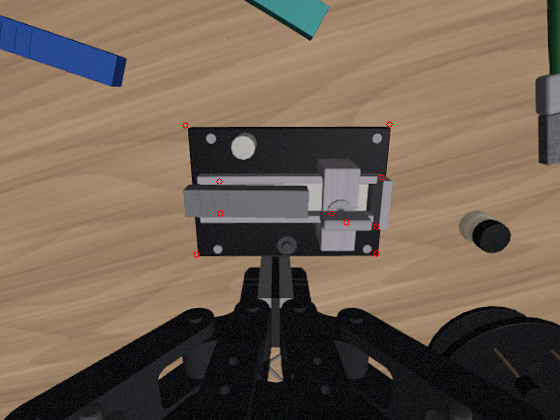

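The wrist view shows the drawn jig corners lining up to within a few px. The beam's free end at (187,202) overhangs the base edge, the jar is at (245,146) and the wheel at (286,243). Next I work out the beam end in jig axes and the move.

```bash
cat >> h.py <<'E'
a=np.radians(-15.1);JX=np.array([np.cos(a),np.sin(a),0]);JY=np.array([-np.sin(a),np.cos(a),0]);JO=np.array([542.3,106.0,0])
def jig(W): V=W-JO; return np.stack([V@JX,V@JY,V[...,2]],-1)
def toolshift(target):  # world target -> tool cm
    from scipy.spatial.transform import Rotation as R
    s=readout.sense(); w,x,y,z=s["ee_rot"]; return R.from_quat([x,y,z,w]).inv().apply(np.array(target)-s["eef_pos"])/10
E
python3 - <<'E'
from h import *
J=jig(np.load("pics/w1.npz")["W"]); m=(J[...,2]>36)&(J[...,2]<46)&(abs(J[...,0])<25)&(J[...,1]<20)&(J[...,1]>-150)
P=J[m]; print(len(P),np.percentile(P,[1,5,50,95,99],axis=0).round(1))
ye=np.percentile(P[:,1],1)
for yy in (ye-40,ye-20): print(yy,toolshift(JO+JX*P[:,0].mean()*0+JY*yy+[0,0,33]))
J=jig(np.load("pics/top.npz")["W"]);m=(J[...,2]>36)&(J[...,2]<46)&(abs(J[...,0])<20)&(J[...,1]<20)&(J[...,1]>-150);print(np.percentile(J[m],[1,50,99],axis=0).round(1))
E
```

```text
3463 [[ -12.8 -115.3   37.1]
 [ -12.2 -110.1   39.5]
 [   1.1  -51.3   41. ]
 [  15.     6.6   42.3]
 [  16.3   11.7   42.9]]
-155.3266771034347 [ -2.50142148 -13.50924197  19.85407534]
-135.3266771034347 [ -2.49363466 -11.50925714  19.85427705]
[[-1.490e+01 -1.159e+02  3.650e+01]
 [ 1.000e-01 -5.270e+01  4.040e+01]
 [ 1.480e+01  1.130e+01  4.490e+01]]
```

Request:
step_arm(plan="-2.5 -13.5 0 0 0;-2.5 -13.5 0 0 0;-2.5 -13.5 0 0 0;-2.5 -13.5 5 0 0;-2.5 -13.5 10 0 0;-2.5 -13.5 15 0 0;-2.5 -13.5 19.8 0 0;-2.5 -13.5 19.8 0 0;-2.5 -13.5 19.8 0 0;-2.5 -13.5 19.8 0 0")

```text
time_s: 3.55
eef_pos: [503.7, -44.9, 36.1]
ee_rot: [0.002, 0.134, 0.991, -0.0]
force: [-0.5, -0.4, 0.4]
grip_width: -0.003
```

Request:
step_arm(plan="0 0.5 0 0 0;0 1 0 0 0;0 1.4 0 0 0;0 1.7 0 0 0;0 2 0 0 0;0 2.2 0 0 0;0 2.2 0 0 0")

```text
time_s: 4.25
eef_pos: [507.9, -23.2, 33.3]
ee_rot: [-0.0, 0.134, 0.991, 0.0]
force: [-0.5, 0.1, -0.5]
grip_width: -0.002
```

Request:
step_arm(plan="0 0.3 0 0 0;0 0.6 0 0 0;0 0.9 0 0 0;0 1.2 0 0 0;0 1.6 0 0 0;0 2 0 0 0;0 2.4 0 0 0;0 2.8 0 0 0;0 3.2 0 0 0;0 3.6 0 0 0")

```text
time_s: 5.25
eef_pos: [517.5, 11.6, 33.3]
ee_rot: [-0.0, 0.134, 0.991, 0.0]
force: [-0.4, -2.0, -0.4]
grip_width: 0.001
```

Request:
step_arm(plan="0 0.4 0 0 0;0 0.8 0 0 0;0 1.2 0 0 0;0 1.6 0 0 0;0 2 0 0 0;0 2.2 0 0 0;0 2.4 0 0 0;0 2.4 0 0 0")

```text
time_s: 6.05
eef_pos: [523.9, 34.7, 33.3]
ee_rot: [0.0, 0.134, 0.991, 0.0]
force: [0.1, -0.7, -0.4]
grip_width: -0.006
```

```bash
python3 - <<'E'
from h import *
s=readout.sense(); print(jig(s["eef_pos"]).round(1), s["force"].round(2), (s["force"]@JY).round(2),s["wrist_torque"].round(2))
i=cams.camera_info("wrist"); im,D=cams.capture("wrist"); J=jig(cloud(i,D)); cv2.imwrite("pics/w2.png",im[...,::-1])
m=(J[...,2]>36)&(J[...,2]<46)&(abs(J[...,0])<17)&(J[...,1]<20)&(J[...,1]>-150); print(np.percentile(J[m],[1,50,99],axis=0).round(1))
E
```

```text
[  0.8 -73.6  33.3] [ 0.07 -0.68 -0.36] -0.64 [-0.05  0.02  0.03]
[[-13.5 -79.1  36.6]
 [ -1.4 -22.2  41.2]
 [ 16.3  19.1  44.4]]
```

Request:
step_arm(plan="0 0.3 0 0 0;0 0.6 0 0 0;0 0.8 0 0 0;0 1 0 0 0;0 1.1 0 0 0")

```text
time_s: 6.6
eef_pos: [526.8, 45.2, 33.3]
ee_rot: [0.0, 0.134, 0.991, -0.0]
force: [-0.7, -2.9, -0.1]
grip_width: 0.001
```

Request:
step_arm(plan="0 0.1 0 0 0;0 0.2 0 0 0;0 0.3 0 0 0")

```text
time_s: 6.9
eef_pos: [527.6, 48.0, 33.3]
ee_rot: [-0.0, 0.134, 0.991, -0.0]
force: [-0.9, -2.1, -0.3]
grip_width: -0.002
```

```bash
python3 - <<'E'
from h import *
s=readout.sense(); print(jig(s["eef_pos"]).round(1), s["force"].round(2), (s["force"]@JY).round(2),s["wrist_torque"].round(2))
i=cams.camera_info("wrist"); im,D=cams.capture("wrist"); np.savez("pics/w3.npz",W=cloud(i,D)); cv2.imwrite("pics/w3.png",im[...,::-1])
E
```

```text
[  0.9 -59.9  33.3] [-0.91 -2.06 -0.29] -2.23 [-0.31  0.07 -0.02]
```

View pics/w3.png

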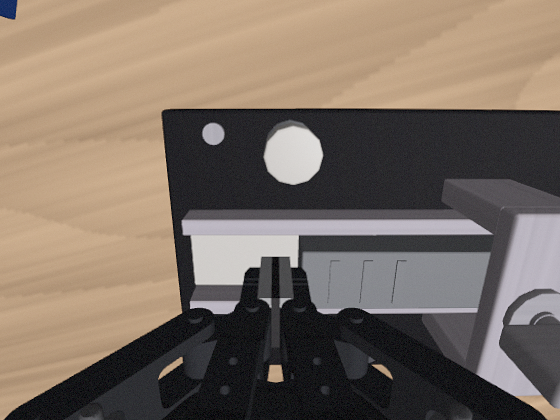

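The fingers at (275,290) are against the beam's end face at column 300, and the beam is sliding straight. I'll go on in 1 mm steps until the force rises.

Request:
step_arm(plan="0 0.1 0 0 0;0 0.2 0 0 0;0 0.2 0 0 0")

```text
time_s: 7.25
eef_pos: [528.1, 50.0, 33.3]
ee_rot: [0.0, 0.134, 0.991, 0.0]
force: [-0.9, -1.9, 0.5]
grip_width: 0.002
```

Request:
step_arm(plan="0 0.1 0 0 0;0 0.2 0 0 0;0 0.2 0 0 0")

```text
time_s: 7.55
eef_pos: [528.6, 51.9, 33.3]
ee_rot: [0.0, 0.134, 0.991, 0.0]
force: [0.5, -1.2, 0.0]
grip_width: -0.006
```

Request:
step_arm(plan="0 0.1 0 0 0;0 0.2 0 0 0;0 0.2 0 0 0")

```text
time_s: 7.85
eef_pos: [528.9, 52.5, 33.2]
ee_rot: [-0.0, 0.134, 0.991, -0.001]
force: [-4.0, -11.3, 1.5]
grip_width: -0.005
```

Request:
step_arm(plan="0 0.1 0 0 0;0 0.2 0 0 0;0 0.2 0 0 0")

```text
time_s: 8.15
eef_pos: [530.1, 55.1, 34.1]
ee_rot: [0.001, 0.134, 0.991, -0.0]
force: [-1.7, -4.1, 5.6]
grip_width: -0.002
```

```bash
python3 - <<'E'
from h import *
s=readout.sense(); print(jig(s["eef_pos"]).round(1), (s["force"]@JY).round(2),s["wrist_torque"].round(2))
i=cams.camera_info("top"); im,D=cams.capture("top"); J=jig(cloud(i,D)); cv2.imwrite("pics/t2.png",cv2.resize(im[185:245,190:265,::-1],None,fx=8,fy=8,interpolation=cv2.INTER_CUBIC))
i=cams.camera_info("wrist"); im,D=cams.capture("wrist"); J=jig(cloud(i,D))
m=(J[...,2]>36)&(J[...,2]<46)&(J[...,0]<3)&(J[...,0]>-12)&(J[...,1]<20)&(J[...,1]>-58); print(np.percentile(J[m],[1,3,50,99],axis=0).round(1))
g=np.zeros_like(m); g[235:285]=1; print(np.percentile(J[m&g],[0,1,5,50],axis=0).round(1)); cv2.imwrite("pics/w4.png",im[...,::-1])
E
```

```text
[  1.5 -52.3  34.1] -4.39 [-0.51  0.23 -0.01]
[[-11.9 -55.5  39.5]
 [-11.6 -50.5  40. ]
 [ -5.3 -13.3  41.3]
 [  2.8  19.4  45. ]]
[[-12.  -57.8  37.6]
 [-11.9 -55.5  39.5]
 [-11.3 -45.1  40.2]
 [ -5.3 -13.3  41.3]]
```

View pics/t2.png

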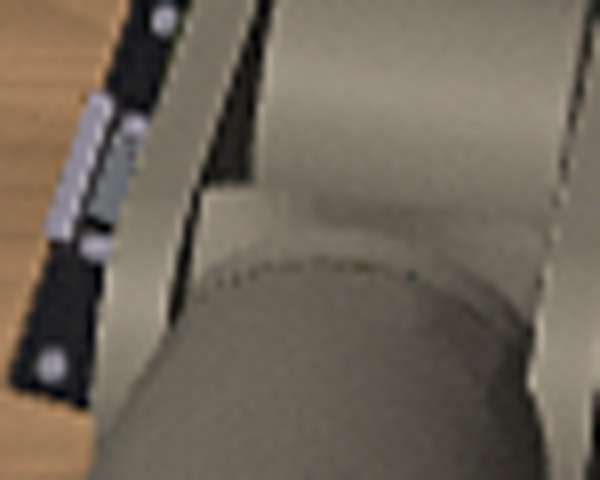

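```bash
python3 - <<'E'
from h import *
im,D=cams.capture("side"); i=cams.camera_info("side"); a=cv2.resize(im[225:305,240:325,::-1],None,fx=5,fy=5,interpolation=cv2.INTER_CUBIC)
b=cv2.imread("pics/w4.png")[100:,180:]; b=cv2.resize(b,(int(b.shape[1]*400/b.shape[0]*.9),400)); cv2.imwrite("pics/c4.png",np.hstack([a[:400],b])[:,:800])
s=readout.sense(); print(s["eef_pos"],s["force"])
for y in (85,): print(proj(i,JO+JY*y+[0,0,42]),proj(i,JO+JY*(y-5)+[0,0,42]),proj(i,JO+JY*y+[0,0,50]))
E
```

```text
[530.17085208  55.16338437  34.07195442] [-1.58801075 -3.71832667  6.21932312]
[268.43058457 280.52571685] [269.15092519 278.95394786] [268.33202847 278.70783061]
```

View pics/c4.png

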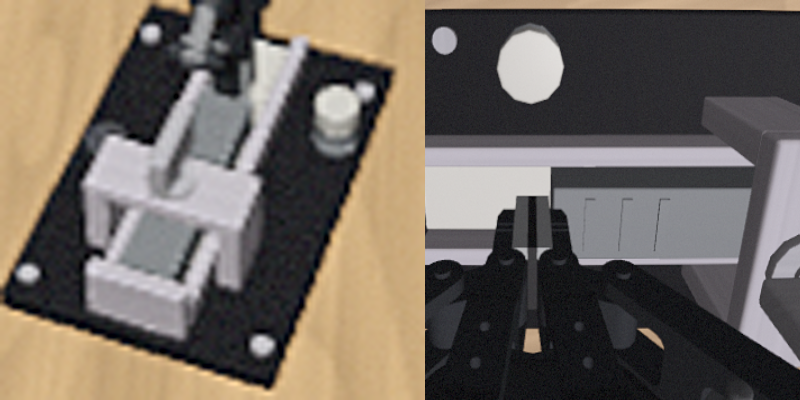

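Request:
step_arm(plan="0 -0.3 0 0 0;0 -0.6 0 0 0;0 -1 0 0 0;0 -1.5 0 0 0;0 -1.5 0 0 0;0 -1.5 0 0 0")

```text
time_s: 8.9
eef_pos: [525.6, 41.0, 33.2]
ee_rot: [-0.0, 0.134, 0.991, 0.0]
force: [0.2, 0.2, 0.9]
grip_width: -0.004
```

```bash
python3 - <<'E'
from h import *
s=readout.sense(); print(jig(s["eef_pos"]).round(1), s["force"].round(2))
i=cams.camera_info("wrist"); im,D=cams.capture("wrist"); J=jig(cloud(i,D)); cv2.imwrite("pics/w5.png",im[...,::-1])
for x in range(-14,14,4):
    m=(J[...,2]>37)&(J[...,2]<46)&(abs(J[...,0]-x)<2)&(J[...,1]>-55)&(J[...,1]<15)
    if m.sum()>20:
        P=J[m]; c=np.polyfit(P[:,1],P[:,2],1); print(x,m.sum(),P[:,1].min().round(1),"slope",c[0].round(4),"z@-40,10",np.polyval(c,[-40,10]).round(1))
E
```

```text
[  0.8 -67.1  33.2] [0.19 0.24 0.92]
-14 752 -44.8 slope -0.0037 z@-40,10 [39.8 39.6]
-10 1107 -44.9 slope 0.0033 z@-40,10 [41.  41.2]
-6 1030 -54.9 slope 0.0018 z@-40,10 [41.3 41.4]
-2 1014 -44.8 slope 0.004 z@-40,10 [41.2 41.4]
2 985 -45.0 slope 0.0053 z@-40,10 [41.2 41.4]
6 960 -45.0 slope 0.0036 z@-40,10 [41.2 41.4]
10 940 -45.0 slope 0.0071 z@-40,10 [41.2 41.5]
```

Request:
step_arm(plan="0 0 0.5 0 0;0 0.4 0.5 0 0;0 0.8 0.5 0 0;0 1 0.5 0 0;0 1.1 0.5 0 0;0 1.1 0.5 0 0")

```text
time_s: 9.55
eef_pos: [528.4, 50.6, 28.2]
ee_rot: [-0.0, 0.133, 0.991, -0.001]
force: [-3.3, -9.3, 1.1]
grip_width: -0.001
```

Request:
step_arm(plan="0 0.05 0 0 0;0 0.1 0 0 0;0 0.1 0 0 0")

```text
time_s: 9.85
eef_pos: [528.5, 50.8, 28.2]
ee_rot: [-0.001, 0.134, 0.991, -0.002]
force: [-3.5, -15.1, -0.3]
grip_width: -0.002
```

The beam is home, with about 15 N and no give. Now I retreat, rise, and turn 90° towards the screw.

Request:
step_arm(plan="0 -0.5 0 0 0;0 -1.5 0 0 0;0 -1.5 -4 0 0;0 -1.5 -8 0 0;0 -1.5 -13 8 0;0 -1.5 -17 16 50;0 -1.5 -17 24 50;0 3 -17 32 50;0 7 -17 40 50;0 9 -17 48 50")

```text
time_s: 10.85
eef_pos: [552.9, 141.9, 198.3]
ee_rot: [-0.0, 0.527, 0.85, 0.0]
force: [-1.0, -1.2, 0.8]
grip_width: 0.501
```

```bash
python3 - <<'E'
from h import *
s=readout.sense(); print(jig(s["eef_pos"]).round(1),s["ee_rot"].round(3),s["joints"].round(2))
print(toolshift([552.7,144.6,200]))
E
```

```text
[  0.9  37.4 198.3] [-0.     0.527  0.85   0.   ] [ 0.05  0.44  1.41  0.    1.3  -0.41]
[ 0.25270161  0.09926476 -0.16774691]
```

Request:
step_arm(plan="0.25 0.1 0 8.4 50;0.25 0.1 0 16.8 50;0.25 0.1 0 25.2 50;0.25 0.1 0 33.6 50;0.25 0.1 0 41.6 50;0.25 0.1 0 41.6 50;0.25 0.1 0 41.6 50")

```text
time_s: 11.55
eef_pos: [552.5, 142.1, 198.3]
ee_rot: [-0.0, 0.792, 0.61, 0.0]
force: [0.3, -0.3, -0.4]
grip_width: 0.501
```

```bash
python3 - <<'E'
from h import *
s=readout.sense(); print(jig(s["eef_pos"]).round(1),s["ee_rot"].round(3),s["joints"].round(2))
i=cams.camera_info("wrist"); im,D=cams.capture("wrist"); W=cloud(i,D); J=jig(W); cv2.imwrite("pics/w6.png",im[...,::-1])
m=(J[...,2]>98)&(J[...,2]<112)&(abs(J[...,0])<30)&(abs(J[...,1]-40)<30); m=cv2.morphologyEx(m.astype(np.uint8),cv2.MORPH_OPEN,np.ones((3,3)))>0
P=W[m];r=cv2.minAreaRect(P[:,:2].astype(np.float32)); print(m.sum(),r,np.median(P[:,2])); print(toolshift([*r[0],76]))
E
```

```text
[  0.5  37.5 198.3] [-0.     0.792  0.61   0.   ] [0.05 0.44 1.41 0.   1.3  0.3 ]
739 ((555.1594848632812, 144.9923553466797), (41.205989837646484, 9.794581413269043), 75.06028747558594) 106.03753202810702
[ 0.34873179  0.18205787 12.22841134]
```

View pics/w6.png

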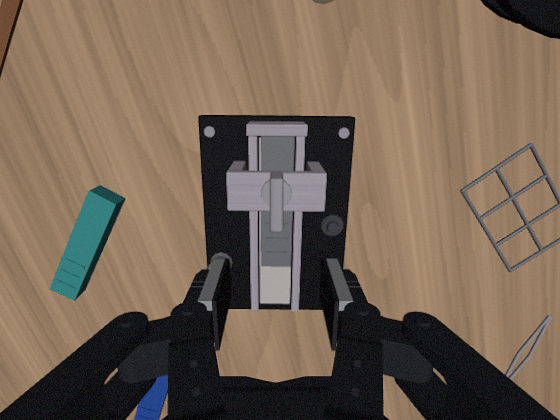

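The view shows the wing upright at (277,205), lined up with the jaws, with the beam under the bridge against the stop at (277,135). I descend and pinch.

Request:
step_arm(plan="0.3 0.1 3 0 50;0.3 0.1 6 0 50;0.3 0.1 9 0 50;0.3 0.1 11 0 50;0.3 0.1 12.2 0 50;0.3 0.1 12.2 0 50;0.3 0.1 12.2 0 50")

```text
time_s: 12.3
eef_pos: [554.8, 144.9, 77.2]
ee_rot: [0.0, 0.793, 0.609, 0.001]
force: [0.9, 0.0, 0.5]
grip_width: 0.498
```

Request:
step_arm(plan="0 0 0 0 30;0 0 0 0 20;0 0 0 0 14;0 0 0 0 5;0 0 0 0 0;0 0 0 0 0;0 0 0 0 0", grip_force=25)

```text
time_s: 13.0
eef_pos: [554.1, 144.9, 76.9]
ee_rot: [-0.0, 0.793, 0.609, -0.0]
force: [-3.9, 0.2, 6.2]
grip_width: 0.108
```

```bash
cat > st.py <<'E'
from h import *
s=readout.sense(); w,a,b,z=s["ee_rot"]; print(s["time_s"],"jig",jig(s["eef_pos"]).round(1),"yaw_y",np.degrees(np.arctan2(2*b*b-1,2*a*b)).round(1),"F",s["force"].round(1),"Fjig",(s["force"]@JX).round(1),(s["force"]@JY).round(1),"M",s["wrist_torque"].round(3),"g",s["grip_width"].round(3),"j6",s["joints"][5].round(3))
E
python3 st.py
```

```text
Traceback (most recent call last):
  File "st.py", line 2, in <module>
    s=readout.sense(); w,a,b,z=s["ee_rot"]; print(s["time_s"],"jig",jig(s["eef_pos"]).round(1),"yaw_y",np.degrees(np.arctan2(2*b*b-1,2*a*b)).round(1),"F",s["force"].round(1),"Fjig",(s["force"]@JX).round(1),(s["force"]@JY).round(1),"M",s["wrist_torque"].round(3),"g",s["grip_width"].round(3),"j6",s["joints"][5].round(3))
                                                                                                                                                                                                                                                                          ^^^^^^^^^^^^^^^^^^^^^
AttributeError: 'float' object has no attribute 'round'
```

```bash
sed -i 's/s\["grip_width"\].round(3)/round(float(s["grip_width"]),3)/' st.py; python3 st.py
```

```text
13.0 jig [ 1.3 40.7 76.9] yaw_y -15.0 F [-3.9  0.2  6.2] Fjig -3.8 -0.9 M [ 0.032  0.624 -0.005] g 0.108 j6 0.313
```

Request:
step_arm(plan="0 -0.05 0 0 0;0 -0.05 0 2 0;0 -0.05 0 6 0;0 -0.05 0 11 0;0 -0.05 0 16 0;0 -0.05 0 21 0;0 -0.05 0 26 0;0 -0.05 0 31 0;0 -0.05 0 36 0;0 -0.05 0 40 0", grip_force=60)

```text
time_s: 14.0
eef_pos: [553.8, 145.1, 77.0]
ee_rot: [0.0, 0.954, 0.299, 0.0]
force: [-2.4, 0.8, 6.2]
grip_width: 0.106
```

```bash
python3 st.py
```

```text
14.0 jig [ 1.  40.7 77. ] yaw_y -55.2 F [-2.4  0.8  6.2] Fjig -2.5 0.1 M [0.038 0.522 0.015] g 0.106 j6 1.015
```

Request:
step_arm(plan="0 0 0 5 0;0 0 0 10 0;0 0 0 15 0;0 0 0 20 0;0 0 0 25 0;0 0 0 30 0")

```text
time_s: 14.6
eef_pos: [553.8, 145.2, 77.0]
ee_rot: [-0.0, 0.999, 0.042, 0.0]
force: [-3.4, 2.3, 6.6]
grip_width: 0.102
```

```bash
python3 st.py
```

```text
14.6 jig [ 0.8 40.9 77. ] yaw_y -85.2 F [-3.4  2.3  6.6] Fjig -3.9 1.3 M [0.175 0.581 0.04 ] g 0.102 j6 1.538
```

Request:
step_arm(plan="0 0 0 3 0;0 0 0 6 0;0 0 0 9 0;0 0 0 9 0")

```text
time_s: 15.0
eef_pos: [553.7, 145.3, 77.0]
ee_rot: [-0.0, 0.999, -0.036, 0.0]
force: [-2.9, 1.5, 6.4]
grip_width: 0.107
```

```bash
python3 st.py
```

```text
15.0 jig [ 0.8 40.9 77. ] yaw_y -94.1 F [-2.9  1.5  6.4] Fjig -3.2 0.7 M [ 0.163  0.577 -0.043] g 0.107 j6 1.693
```

Request:
step_arm(plan="0 0 0 3 0;0 0 0 6 0;0 0 0 6 0")

```text
time_s: 15.3
eef_pos: [553.8, 145.3, 77.0]
ee_rot: [-0.0, 0.996, -0.088, 0.0]
force: [-3.5, 2.7, 6.2]
grip_width: 0.102
```

```bash
python3 st.py
```

```text
15.3 jig [ 0.8 41.  77. ] yaw_y -100.1 F [-3.5  2.7  6.2] Fjig -4.1 1.7 M [ 0.238  0.581 -0.048] g 0.102 j6 1.798
```

Request:
step_arm(plan="0 0 0 2 0;0 0 0 4 0;0 0 0 4 0")

```text
time_s: 15.6
eef_pos: [553.8, 145.4, 77.0]
ee_rot: [-0.0, 0.993, -0.122, 0.0]
force: [-3.0, 1.9, 5.9]
grip_width: 0.108
```

```bash
python3 st.py
```

```text
15.6 jig [ 0.8 41.  77. ] yaw_y -104.0 F [-3.   1.9  5.9] Fjig -3.4 1.0 M [ 0.247  0.554 -0.011] g 0.108 j6 1.867
```

Request:
step_arm(plan="0 0 0 2 0;0 0 0 4 0;0 0 0 4 0")

```text
time_s: 15.9
eef_pos: [553.8, 145.4, 77.0]
ee_rot: [-0.0, 0.988, -0.157, 0.0]
force: [-3.8, 2.6, 5.6]
grip_width: 0.104
```

```bash
python3 st.py
```

```text
15.9 jig [ 0.8 41.  77. ] yaw_y -108.0 F [-3.8  2.6  5.6] Fjig -4.3 1.5 M [ 0.292  0.615 -0.058] g 0.104 j6 1.937
```

Request:
step_arm(plan="0 0 0 2 0;0 0 0 4 0;0 0 0 4 0")

```text
time_s: 16.2
eef_pos: [553.8, 145.4, 77.0]
ee_rot: [-0.0, 0.982, -0.191, 0.0]
force: [-3.3, 2.7, 6.5]
grip_width: 0.104
```

```bash
python3 st.py
```

```text
16.2 jig [ 0.8 41.1 77. ] yaw_y -112.0 F [-3.3  2.7  6.5] Fjig -3.9 1.8 M [ 0.321  0.547 -0.04 ] g 0.104 j6 2.007
```

Request:
step_arm(plan="0 0 0 2 0;0 0 0 4 0;0 0 0 4 0")

```text
time_s: 16.5
eef_pos: [553.8, 145.5, 77.0]
ee_rot: [-0.0, 0.974, -0.225, 0.0]
force: [-2.6, 2.7, 5.9]
grip_width: 0.108
```

```bash
python3 st.py
```

```text
16.5 jig [ 0.8 41.1 77. ] yaw_y -116.0 F [-2.6  2.7  5.9] Fjig -3.2 1.9 M [0.395 0.503 0.001] g 0.108 j6 2.077
```

Request:
step_arm(plan="0 0 0 2 0;0 0 0 4 0;0 0 0 4 0")

```text
time_s: 16.8
eef_pos: [553.8, 145.5, 77.0]
ee_rot: [-0.0, 0.966, -0.259, 0.0]
force: [-3.3, 2.3, 6.4]
grip_width: 0.104
```

```bash
python3 st.py
```

```text
16.8 jig [ 0.8 41.1 77. ] yaw_y -120.0 F [-3.3  2.3  6.4] Fjig -3.8 1.3 M [ 0.385  0.573 -0.074] g 0.104 j6 2.147
```

Request:
step_arm(plan="0 0 0 2 0;0 0 0 4 0;0 0 0 4 0")

```text
time_s: 17.1
eef_pos: [553.8, 145.5, 77.0]
ee_rot: [-0.0, 0.956, -0.293, 0.0]
force: [-2.9, 2.3, 6.8]
grip_width: 0.103
```

```bash
python3 st.py
```

```text
17.1 jig [ 0.8 41.1 77. ] yaw_y -124.0 F [-2.9  2.3  6.8] Fjig -3.4 1.5 M [0.393 0.522 0.004] g 0.103 j6 2.217
```

Request:
step_arm(plan="0 0 0 2 0;0 0 0 4 0;0 0 0 4 0")

```text
time_s: 17.4
eef_pos: [553.8, 145.5, 77.0]
ee_rot: [-0.0, 0.945, -0.326, 0.0]
force: [-3.0, 2.8, 6.5]
grip_width: 0.105
```

```bash
python3 st.py
python3 - <<'E'
from h import *
a=cams.capture("side")[0][225:305,240:325,::-1]; b=cams.capture("wrist")[0][...,::-1]
cv2.imwrite("pics/c7.png",np.hstack([cv2.resize(a,(400,376),interpolation=cv2.INTER_CUBIC)[:300],cv2.resize(b,(400,300))]))
E
```

```text
17.4 jig [ 0.8 41.2 77. ] yaw_y -128.0 F [-3.   2.8  6.5] Fjig -3.6 1.9 M [ 0.456  0.478 -0.038] g 0.105 j6 2.286
```

View pics/c7.png

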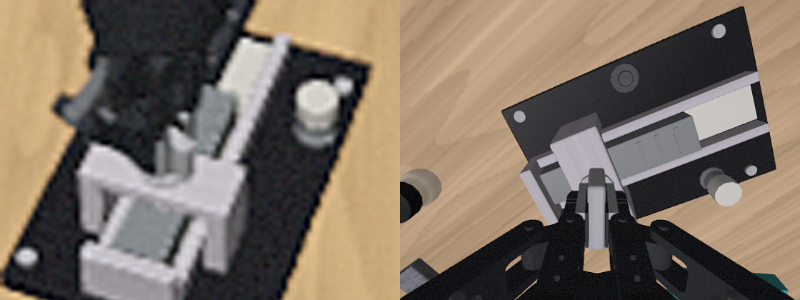

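The wing turns with the jaws, and at 113° there is still no torque. I continue in small steps.

Request:
step_arm(plan="0 0 0 2 0;0 0 0 4 0;0 0 0 4 0")

```text
time_s: 17.8
eef_pos: [553.8, 145.6, 77.0]
ee_rot: [-0.001, 0.933, -0.359, 0.0]
force: [-2.7, 3.0, 6.3]
grip_width: 0.109
```

```bash
python3 st.py
```

```text
17.8 jig [ 0.8 41.2 77. ] yaw_y -132.0 F [-2.7  3.   6.3] Fjig -3.4 2.2 M [0.453 0.525 0.038] g 0.109 j6 2.356
```

Request:
step_arm(plan="0 0 0 2 0;0 0 0 4 0;0 0 0 4 0")

```text
time_s: 18.1
eef_pos: [553.8, 145.6, 77.0]
ee_rot: [-0.001, 0.92, -0.391, 0.0]
force: [-2.1, 2.8, 5.2]
grip_width: 0.106
```

```bash
python3 st.py
```

```text
18.1 jig [ 0.8 41.2 77. ] yaw_y -136.0 F [-2.1  2.8  5.2] Fjig -2.8 2.1 M [0.508 0.507 0.093] g 0.106 j6 2.426
```

Request:
step_arm(plan="0 0 0 2 0;0 0 0 3 0;0 0 0 3 0")

```text
time_s: 18.4
eef_pos: [553.9, 145.6, 77.0]
ee_rot: [-0.001, 0.91, -0.415, 0.0]
force: [-1.6, 3.9, 6.9]
grip_width: 0.107
```

```bash
python3 st.py
```

```text
18.4 jig [ 0.8 41.2 77. ] yaw_y -139.0 F [-1.6  3.9  6.9] Fjig -2.5 3.3 M [0.452 0.486 0.159] g 0.107 j6 2.478
```

The torque now rises at 0.02 N·m per degree, with contact at about 115°. At 124° the pad force is about 55 N, which is firm. I back off about 94° from here: 90° from bottoming, splitting the preload.

Request:
step_arm(plan="0 0 0 -3 0;0 0 0 -9 0;0 0 0 -15 0;0 0 0 -21 0;0 0 0 -27 0;0 0 0 -33 0;0 0 0 -39 0;0 0 0 -45 0;0 0 0 -50 0;0 0 0 -50 0")

```text
time_s: 19.4
eef_pos: [553.8, 145.3, 77.0]
ee_rot: [-0.0, 1.0, 0.01, 0.0]
force: [-4.2, 0.9, 6.5]
grip_width: 0.106
```

Request:
step_arm(plan="0 0 0 -6 0;0 0 0 -12 0;0 0 0 -18 0;0 0 0 -24 0;0 0 0 -30 0;0 0 0 -36 0;0 0 0 -41 0;0 0 0 -44 0;0 0 0 -44 0")

```text
time_s: 20.3
eef_pos: [553.9, 145.1, 77.0]
ee_rot: [0.0, 0.924, 0.384, 0.0]
force: [-2.9, -0.8, 6.3]
grip_width: 0.108
```

```bash
python3 st.py
```

```text
20.3 jig [ 1.  40.7 77. ] yaw_y -44.9 F [-2.9 -0.8  6.3] Fjig -2.6 -1.5 M [-0.111  0.433  0.034] g 0.108 j6 0.835
```

Request:
step_arm(plan="0 0 0 0 8;0 0 0 0 14;0 0 0 0 20;0 0 0 0 30;0 0 0 0 45;0 0 0 0 45;0 0 -3 0 45;0 0 -7 0 45;0 0 -12 0 45;0 0 -12 0 45")

```text
time_s: 21.3
eef_pos: [556.3, 145.2, 203.0]
ee_rot: [0.002, 0.924, 0.383, 0.006]
force: [0.7, 0.1, -0.6]
grip_width: 0.454
```

```bash
python3 st.py; python3 - <<'E'
from h import *
i=cams.camera_info("wrist"); im,D=cams.capture("wrist"); W=cloud(i,D); J=jig(W)
m=(J[...,2]>98)&(J[...,2]<112)&(abs(J[...,0])<30)&(abs(J[...,1]-40)<30); m=cv2.morphologyEx(m.astype(np.uint8),cv2.MORPH_OPEN,np.ones((3,3)))>0
r=cv2.minAreaRect(W[m][:,:2].astype(np.float32)); print("wing",r)
cv2.imwrite("pics/w8.png",im[...,::-1])
E
```

```text
21.3 jig [  3.3  41.5 203. ] yaw_y -45.0 F [ 0.7  0.1 -0.6] Fjig 0.6 0.3 M [ 0.012 -0.012  0.001] g 0.454 j6 0.837
wing ((555.5245971679688, 145.41029357910156), (41.29297637939453, 9.318009376525879), 45.031585693359375)
```

View pics/w8.png

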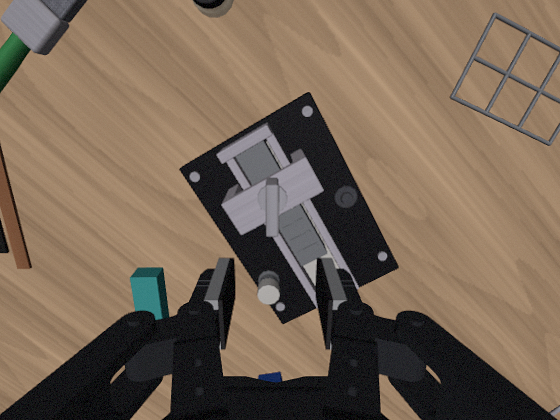

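The wing stands free at (270,207), turned 30° from the start as intended. The beam is against the stop at (260,155), and the jar and wheel are in place. I check the beam end once more, then hand in.

```bash
python3 - <<'E'
from h import *
i=cams.camera_info("wrist"); im,D=cams.capture("wrist"); J=jig(cloud(i,D))
for x in (-8,-4,0,4,8):
    m=(J[...,2]>37)&(J[...,2]<46)&(abs(J[...,0]-x)<2)&(J[...,1]>-60)
    print(x,np.sort(J[m][:,1])[:4].round(1),J[m&(J[...,1]<90)][:,1].max().round(1))
print(workorder.finish_job())
E
```

```text
-8 [-44.  -43.5 -42.7 -42.7] 84.1
-4 [-43.7 -43.2 -42.9 -42.3] 84.3
0 [-43.4 -43.2 -42.7 -42.5] 84.3
4 [-41.9 -41.8 -41.2 -40.9] 84.1
8 [-44.2 -43.4 -42.7 -42.5] 84.1
the job is handed in; nothing more can be done
None
```

I handed the job in at about 21 s of the 72 s limit. The beam is home against the back stop, and the screw was bottomed and then backed off a quarter turn.

- **Beam:** I pushed the grey beam along the channel until the force rose to about 15 N with no more movement. In the last look its near end read jig y of about −43.5 mm (home is −45) and its far end 84.2 mm (stop at 85). That is within the roughly 2 mm camera calibration error.
- **First push to the stop:** I pushed about 2 mm further than needed. The tool rose about 1 mm and tilted very slightly. I backed off, confirmed the beam lay flat, and pressed it home again gently from lower down.
- **Screw:** The torque began to rise at about 115° clockwise. I stopped at 124°, where I estimate 55 N on the pad.
- **Back-off:** I turned back 94° from there, since "where it bottomed" could mean first contact or the firm stop. That leaves it 85° back from first contact and 94° back from the firm stop.
- **Last checks:** After letting go, the camera showed the wing 30° from its starting position, as intended. The jar and wheel looked in place and the arm was clear of everything. I did not test the beam sliding under the pad.

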